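# Fit a paint bottle into a tight row

## Robot

A 6-joint arm with a two-finger parallel gripper is mounted at the origin on the work surface. World frame = base frame: x ahead of the robot, y to its left, z up, the work surface at z = 0. Lengths are in m, angles in rad, forces in N, time in s.
With the tool pointing down it reaches from about 0.375 to 0.975 m from the base axis. Payload 3.8 kg.
Tool frame: the origin (TCP) lies on the centre line of the jaws, within the pads' length; the fingertips stand 25 mm ahead of it and the grasp point (between the pads) lies 6 mm ahead of it; z points along the fingers, y is the line along which they close (so a half turn about z gives the same grasp; the last joint's range is limited). The gripper opens to 85 mm and grips with 20 to 120 N. Pads are 22 mm wide; open, the fingers measure 114 mm over their backs; the gripper's body (76 mm by 85 mm) begins 54 mm behind the grasp point. The pads swing forward as they close: fully open they stand 13 mm farther back than shut.
Start: joints at [-1.195, 0.264, 1.604, -0, 1.274, -0.037], TCP at [0.271, -0.618, 0.225] pointing down, gripper open.
Joint ranges: [-2.63, 2.63], [-0.94, 2.18], [0.31, 2.57], [-1.31, 4.45], [0, 2.66], [-2.55, 2.55]. Speed limits (rad/s): [2.57, 2.57, 3.14, 3.14, 3.14, 3.14].

## Interface

Orientations are given as a rotation vector (axis times angle).
In Python, from workcell import bot gives the robot as it stands. The module is installed in compiled form; this text tells all that it offers.
- The arm moves only by the tool play_rows, never from a script. Its argument "commands" is a list that holds one entry, the list of rows, each a list of 7 numbers: the shift along the tool's x, y, z as a fraction of full scale, then the turn, a rotation vector about the tool's x, y, z as a fraction of full scale, then the closure, from -1 (fully open) to 1 (shut). A call has 1 to 8 rows; each row is the pose to reach, as a shift and turn from the pose commanded when the call began, along the tool's axes at that moment, turning the shorter way round; what a row does not reach only later rows make up. Full scale, the value 1, is 60 cm for a shift and 180 degrees for a turn. A row lasts 1/10 s, in which the tool goes at most 50 mm and 8.59 degrees, less where a joint would pass 70% of its speed; a pose out of reach is approached as far as the arm can. A call with a number of a shift or a turn outside -1 to 1 is refused whole. A call with a gripper value outside its range is refused whole. The fingers move at their own pace and stop on an object; "force" is the grip in N (left out, the last holds). Time passes only in rows, so rows that repeat a pose let the fingers close. It gives the time, the measured TCP pose, the force, the opening and the grip force at its end, in the units of the state.
- bot.read_state(): the state, without advancing time (a new reading comes with each control period).
- bot.read_camera(name): name is "side" or "top" or "wrist"; returns the picture (400x640x3 uint8, blue, green, red); there is no depth.
- bot.camera_params(name): a dict with "fov_y" (degrees; the focal length in pixels is half the picture's height over the tangent of half this angle, whatever the lens; pixels are square), "cx", "cy" (the principal point, pixels), "D" ([k1, k2, p1, p2, k3] as OpenCV has them; the pictures are not rectified), "rvec" (rotation vector, rad) and "tvec" (3), from world to camera coordinates, as OpenCV has them. Camera axes: x right, y down, z forward; pixel columns grow to the right and rows downward; lengths in m; the calibration is good to about 2 mm. A picture is of the moment at which its call begins: read the wrist's pose just before it. camera_params takes no time and is no camera call; for the wrist camera it gives the pose at the moment of the call.
- bot.finish_job(): hands the job in; it is judged then, once.
The state is a dict: "time": time; "q": joint angles; "joint_vel": joint speeds; "joint_torque": joint torques, N m; "tool_pos": TCP position; "tcp_rot": TCP orientation; "wrist_force": force on the tool from outside, world axes, zero at the start; "torque": the same for the moment, N m; "width": opening from 0.0 (shut) to 1.0 (fully open); "grip_force": force on a finger pad.
Only numpy, scipy, OpenCV 4.12 (cv2) and the standard library are available. Lean on these libraries where they do the work, as an engineer would, in place of code of your own. Each camera call takes 0.05 s, during which the arm holds its last target. There are 200 camera calls.

## Task

Put the spare paint bottle from the table into the rack, standing on the rack's floor right beside the tall bottle, on the side towards the sliding bookend: there is no room yet, so first slide the standing bottles and the bookend apart, both ways, without lifting any out. Then push the bookend back up against the row and press it with about 12 N for a moment, so that all five bottles stand tight together against the end block, and let go. Never squeeze the row with more than 18 N, keep them upright, and leave everything else on the table where it is.

Things in the scene. Friction and masses are not known exactly. Their poses are not given: they have to be found in the camera images.
- rack: Fixed plywood channel, 294 mm long (y), 66 wide (x), floor 6 thick; long lips 26 high, 52 apart. Origin: underside, mid-width. The row runs along y (x across, z up). At the -y end is a fixed wooden end block, 76 high, clamped at a place that differs each time and is not measured: inner face anywhere from y = -125 to -135 mm. The +y end is open behind the bookend.
- bookend (a joint): Travel in m of the wooden bookend along the rack's +y. It stays where it is left (about 1.5 N to slide it). At 0 its face to the row lies at y = +53 mm in the rack's frame; it grows away from the end block up to a hard stop at 0.046. With everything slid fully apart there is only 2 to 12 mm more room than the five bottles need.
- bookend_top (a point): Centre of the bookend's top. The bookend is an upright wooden block 48 mm across the row, 20 mm thick along the row, 104 mm high, its top 110 mm above the table. Behind it (+y) is free.
- tall_mid (a point): The tall paint bottle in the row, at its centre, half-way up its 104 mm height; body 44 mm in diameter. Its top 24 mm is a black screw cap 26 mm in diameter, so the cap's middle is 40 mm above this point. It may stand in any of the three places nearest the end block, with 0.5 to 16 mm of slack in all behind it.
- row_a_mid (a point): A bottle in the row, 43 mm in diameter, 84 mm high, at its centre, half-way up; cap 26 mm in diameter and 24 mm high, its middle 30 mm above this point. All bottles weigh about 75 to 155 g.
- row_b_mid (a point): Like row_a, 45 mm in diameter.
- row_c_mid (a point): Like row_a, 46 mm in diameter; always the one next to the bookend.
- spare_mid (a point): The spare paint bottle standing on the table on the robot's right in front of the rack: same form as row_a, 44 mm in diameter, 84 mm high, at its centre, half-way up; cap 26 mm in diameter, its middle 30 mm above this point. Its foot tapers in by 4 mm over the lowest 7 mm, and shoulders slope, so it finds its way between neighbours.
- jar: Bystander: squat clear jar, 62 mm in diameter, 50 mm high. Origin under its centre.
- dropper: Bystander: slender bottle, 28 mm in diameter, 75 mm high. Origin under its centre.
- tape: Bystander: roll of paper tape, 90 mm in diameter, 24 mm high. Origin under its centre.
- mug: Bystander: white mug, 80 mm in diameter, 95 mm high. Origin under its centre.
- phone: Bystander: black phone lying flat, 150 x 72 x 9 mm. Origin under its centre.
- brush: Bystander: brush lying on the table, along its x axis.
- thinner: Bystander: thinner bottle, 60 mm in diameter, 150 mm high, behind the rack. Origin under its centre.

How it is judged:
On the way, in this order (a step that is already met when the one before it is completed fails the run):
1. the row is slid apart: the bookend has been moved out by more than 40 mm of its scale while the spare bottle is not yet in the row (value of joint bookend above 0.04 m), for 0.1 s.
2. the spare bottle stands upright on the rack's floor, in the channel, beside the tall bottle on the bookend side (horizontal distance between spare_mid and tall_mid below 0.06 m and z of spare_mid in the frame of rack below 0.05 m and x of spare_mid in the frame of rack between -0.006 and 0.006 m and angle between spare_mid's own z axis and vertical below 0.06 rad and ((y of tall_mid in the frame of rack below -0.085 m and y of spare_mid in the frame of rack above -0.085 m) or (y of tall_mid in the frame of rack below -0.0405 m and y of spare_mid in the frame of rack above -0.0405 m) or (y of tall_mid in the frame of rack below 0.0045 m and y of spare_mid in the frame of rack above 0.0045 m))), for 0.2 s.
3. the bookend is pressed against the closed-up row with more than 7 N (contact force between bookend and row_c above 7 N and horizontal distance between spare_mid and tall_mid below 0.0465 m), for 0.1 s.
At the end, for the whole second after the job is handed in: The spare bottle stands upright (3 degrees) on the rack floor, within 2.5 mm of touching the tall bottle, on its bookend side; the other four stand upright in the rack in their old order; the bookend stands within 2.5 mm of the last of them; all at rest (horizontal distance between spare_mid and tall_mid below 0.0465 m and z of spare_mid in the frame of rack below 0.05 m and x of spare_mid in the frame of rack between -0.006 and 0.006 m and angle between each of spare_mid, tall_mid, row_a_mid, row_b_mid, row_c_mid's own z axis and vertical below 0.06 rad and ((y of tall_mid in the frame of rack below -0.085 m and y of spare_mid in the frame of rack above -0.085 m) or (y of tall_mid in the frame of rack below -0.0405 m and y of spare_mid in the frame of rack above -0.0405 m) or (y of tall_mid in the frame of rack below 0.0045 m and y of spare_mid in the frame of rack above 0.0045 m)) and y of row_c_mid in the frame of bookend_top above -0.0355 m and z of each of tall_mid, row_a_mid, row_b_mid, row_c_mid in the frame of rack below 0.064 m and linear speed of spare below 0.01 m/s).
It fails at once if the row is squeezed with more than 18 N, at the bookend or between two bottles (contact force between any of bookend, row_a, row_b and row_c above 18 N or contact force between tall and row_a above 18 N or contact force between any of tall, row_a and row_b above 18 N or contact force between tall and spare above 18 N).
It fails at once if a bottle of the row is lifted out (by more than 15 mm) (z of tall_mid in the frame of rack above 0.073 m or z of any of row_a_mid, row_b_mid, row_c_mid in the frame of rack above 0.063 m).
It fails at once if a bottle of the row is tipped by more than 17 degrees (angle between any of tall_mid, row_a_mid, row_b_mid, row_c_mid's own z axis and vertical above 0.3 rad).
It fails at once if a bystander is moved by more than 20 mm (distance of any of jar, dropper, tape, mug, phone, brush, thinner from where it was at the start of the episode above 0.02 m).
It also fails if it takes over 69 s, if anything falls off the work surface, if the arm or the gripper's body presses on something with over 40 N, if the wrist force passes 120 N, or if a joint passes its speed limit or range.

## Working session

There is one attempt and no reset: what is moved stays moved. The work goes in short steps, Python scripts to look and compute and a tool call to move; the robot and the scene stay as the last step left them, time stands still between calls to the robot, and variables do not carry over. Pictures are saved under pics/ and viewed, at most 10 in all, crops included, and the job is handed in when it is done.

Besides the shell and the picture viewer there is one more tool, called after "Call:" as name([rows], argument=value, ...), one row to a line, values as JSON. play_rows: Moves the arm, as the interface text tells. Its arguments: {"type":"object","properties":{"commands":{"type":"array"},"force":{"type":"number"}},"required":["commands"]}

```bash
mkdir -p pics
python3 - <<'E'
from workcell import bot
import cv2
s=bot.read_state()
for k in s: print(k,s[k])
for n in ["side","top"]:
    cv2.imwrite(f"pics/{n}0.png",bot.read_camera(n)); print(n,bot.camera_params(n))
print(bot.camera_params("wrist"))
E
```

```text
time 0.0
q [-1.19487107e+00  2.64796481e-01  1.60535686e+00 -8.95889045e-06
  1.27372404e+00 -3.68625201e-02]
joint_vel [-0.00032092 -0.00062342  0.00103628  0.0002299   0.00301978 -0.00057483]
joint_torque [ 7.03410133e-04 -5.15108442e+01 -3.67311180e+01  9.79709966e-05
  1.29001550e-02 -4.52399206e-06]
tool_pos [ 0.27053064 -0.61760141  0.22354212]
tcp_rot [-3.07271270e+00 -6.43354642e-01  6.18328219e-04]
wrist_force [0.38917917 0.37249035 0.12281366]
torque [-0.01042181  0.02989905 -0.04110866]
grip_force 0.0
width 1.0006585961236096
side {'fov_y': 42.520249557477165, 'cx': 316.0379535670097, 'cy': 207.0690249741439, 'D': array([0.05839377, 0.        , 0.        , 0.        , 0.        ]), 'rvec': array([ 0.81045894, -2.53221321,  1.10578263]), 'tvec': array([0.46922263, 0.3083181 , 1.31248328])}
top {'fov_y': 55.60243236689593, 'cx': 320.0692339808117, 'cy': 202.28079177205294, 'D': array([-0.06618254,  0.        ,  0.        ,  0.        ,  0.        ]), 'rvec': array([ 2.16992284, -2.11791263,  0.16940068]), 'tvec': array([-0.01831914,  0.58715931,  0.94374622])}
{'fov_y': 63.15489787083837, 'cx': 322.0606950020716, 'cy': 199.5319322315138, 'D': array([-0.01124975,  0.        ,  0.        ,  0.        ,  0.        ]), 'rvec': array([-2.41700663,  1.57937837,  0.23676135]), 'tvec': array([-0.67513355, -0.03722311,  0.37789709])}
```

View pics/top0.png

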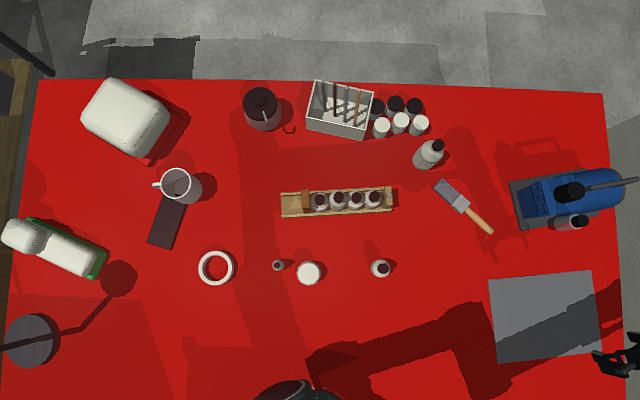

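View pics/side0.png

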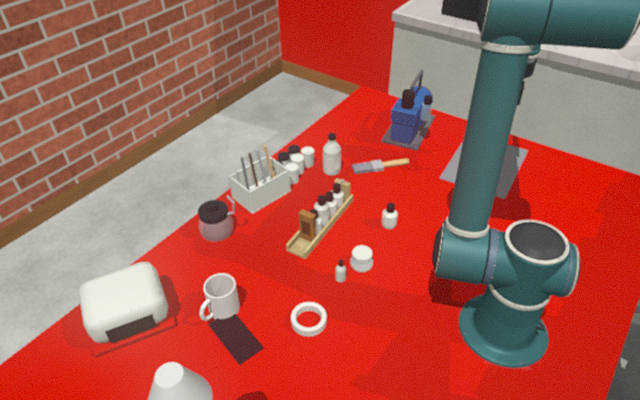

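The top view shows the rack at columns 281–396 and rows 186–217. The bookend is at (306,199), the end block at (388,196), the spare at (380,268), the jar at (308,273) and the dropper at (278,265). I'll enlarge the row next.

Run:
```python
import cv2,numpy as np
t=cv2.imread("pics/top0.png")[180:285,270:405]; s=cv2.imread("pics/side0.png")[170:285,280:410]
f=lambda a,k:cv2.resize(a,None,fx=k,fy=k,interpolation=cv2.INTER_CUBIC)
a=f(t,5.7);cv2.imwrite("pics/tc.png",a)
b=f(s,5);cv2.imwrite("pics/sc.png",b);print(a.shape,b.shape)
```

```text
(598, 770, 3) (575, 650, 3)
```

View pics/tc.png

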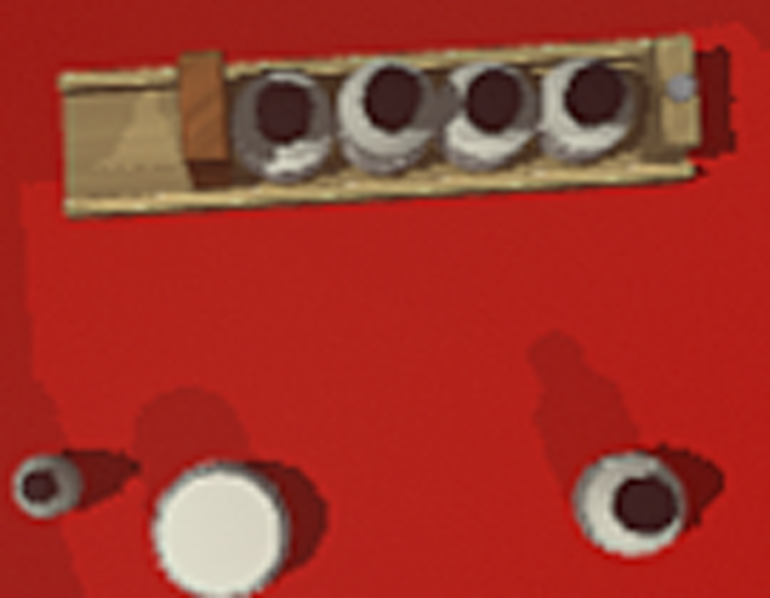

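View pics/sc.png

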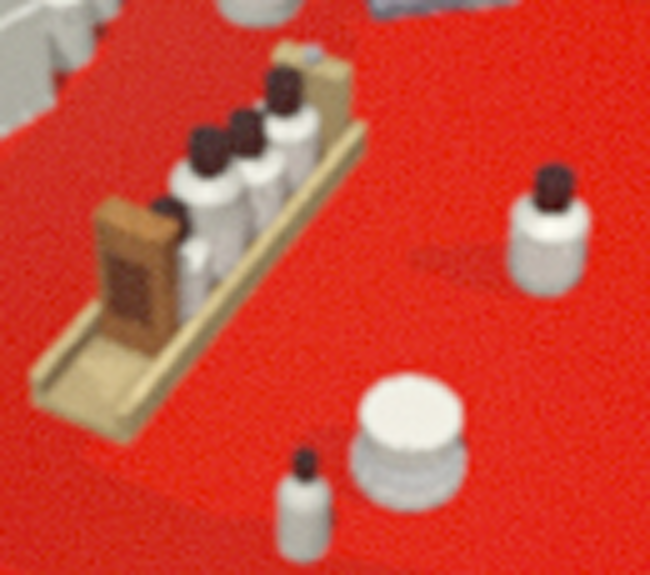

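The enlarged views show the order from the end block as short, short, tall, row_c, bookend. The tall bottle is the one next to row_c, so the spare goes between tall and row_c. Crop positions are caps c (283,105), tall (392,97), Y (494,100), X (593,95), spare (645,503), and bookend top (203,105).

```bash
cat > h.py <<'E'
from workcell import bot
import cv2,numpy as np
from scipy.spatial.transform import Rotation as R
def KP(p,h=400):
    f=h/2/np.tan(np.radians(p['fov_y'])/2)
    return np.array([[f,0,p['cx']],[0,f,p['cy']],[0,0,1.]])
def ray(p,uv,z):
    n=cv2.undistortPoints(np.array([[uv]],float),KP(p),p['D'])[0,0]
    Rm=cv2.Rodrigues(p['rvec'])[0]; c=-Rm.T@p['tvec']; d=Rm.T@np.array([n[0],n[1],1])
    return c+d*(z-c[2])/d[2]
def proj(p,X): return cv2.projectPoints(np.array(X,float).reshape(-1,3),p['rvec'],p['tvec'],KP(p),p['D'])[0][:,0]
def st():
    s=bot.read_state(); Rm=R.from_rotvec(s['tcp_rot']).as_matrix()
    print('t %.2f'%s['time'],'pos',s['tool_pos'].round(4),'F',s['wrist_force'].round(2),'w %.3f g %.1f'%(s['width'],s['grip_force']))
    return s,Rm
def shift(target,yaw=None):
    "row numbers from current pose to target TCP; yaw = world angle of tool y axis"
    s,Rm=st(); d=Rm.T@(np.array(target)-s['tool_pos'])/0.6
    if yaw is None: return d.round(4)
    y=np.array([np.cos(yaw),np.sin(yaw),0]); z=np.array([0,0,-1.]); T=np.c_[np.cross(y,z),y,z]
    print('shift',d.round(4),'turn',(R.from_matrix(Rm.T@T).as_rotvec()/np.pi).round(4))
E
python3 - <<'E'
from h import *
p=bot.camera_params("top")
cr=lambda X,Y:(270+(X+.5)/5.7-.5,180+(Y+.5)/5.7-.5)
for n,X,Y,z in [('c',283,105,.09),('tall',392,97,.11),('Y',494,100,.09),('X',593,95,.09),('spare',645,503,.084),('be',203,105,.11),('end',678,90,.076),('l1',62,75,.026),('l2',68,212,.026),('l3',692,38,.026),('l4',693,175,.026),('jar',220,530,.05),('drop',40,487,.075)]:
    print(n,ray(p,cr(X,Y),z).round(4))
s,Rm=st();print(Rm.round(3))
E
```

```text
c [ 0.5912 -0.0016  0.09  ]
tall [ 0.5925 -0.0482  0.11  ]
Y [ 0.5957 -0.0939  0.09  ]
X [ 0.599  -0.1373  0.09  ]
spare [ 0.4228 -0.1613  0.084 ]
be [0.587  0.0326 0.11  ]
end [ 0.6047 -0.1774  0.076 ]
l1 [0.6135 0.1021 0.026 ]
l2 [0.5491 0.0968 0.026 ]
l3 [ 0.6386 -0.1935  0.026 ]
l4 [ 0.5735 -0.1936  0.026 ]
jar [0.4063 0.0217 0.05  ]
drop [0.4235 0.0996 0.075 ]
t 0.10 pos [ 0.2705 -0.6177  0.2237] F [ 0.1   0.21 -0.75] w 0.998 g 0.0
[[ 0.916  0.401 -0.001]
 [ 0.401 -0.916  0.002]
 [ 0.    -0.002 -1.   ]]
```

Run:
```python
from h import *
shift([0.58,-0.02,0.32],0.083)
p=bot.camera_params("wrist");Rm=cv2.Rodrigues(p['rvec'])[0];c=-Rm.T@p['tvec'];s,T=st()
print('cam in tool',T.T@(c-s['tool_pos']),(Rm@T).round(2))
```

```text
t 0.10 pos [ 0.2705 -0.6177  0.2237] F [ 0.1   0.21 -0.75] w 0.998 g 0.0
shift [ 0.8721 -0.7059 -0.1591] turn [-0.0005 -0.0004 -0.395 ]
t 0.10 pos [ 0.2705 -0.6177  0.2237] F [ 0.1   0.21 -0.75] w 0.998 g 0.0
cam in tool [ 0.07396294  0.00135739 -0.14722599] [[ 0.    1.    0.  ]
 [-0.96  0.   -0.29]
 [-0.29 -0.    0.96]]
```

Call:
play_rows([
  [[0.8721,-0.7059,-0.1591,0,0,-0.395,-1],[0.8721,-0.7059,-0.1591,0,0,-0.395,-1],[0.8721,-0.7059,-0.1591,0,0,-0.395,-1],[0.8721,-0.7059,-0.1591,0,0,-0.395,-1],[0.8721,-0.7059,-0.1591,0,0,-0.395,-1],[0.8721,-0.7059,-0.1591,0,0,-0.395,-1],[0.8721,-0.7059,-0.1591,0,0,-0.395,-1],[0.8721,-0.7059,-0.1591,0,0,-0.395,-1]],
], force=50)

```text
time: 0.9
tool_pos: [0.4531, -0.2645, 0.2809]
tcp_rot: [-2.167, -2.274, -0.0]
wrist_force: [0.8, -0.8, 0.5]
width: 0.996
grip_force: 0.0
```

Run:
```python
from h import *
shift([0.58,-0.02,0.32],0.083)
```

```text
t 0.90 pos [ 0.4531 -0.2645  0.2809] F [ 0.76 -0.76  0.46] w 0.996 g 0.0
shift [ 0.397   0.2308 -0.065 ] turn [-0.0001 -0.0001 -0.0112]
```

Call:
play_rows([
  [[0.39,0.23,-0.065,0,0,0,-1],[0.39,0.23,-0.065,0,0,0,-1],[0.39,0.23,-0.065,0,0,0,-1],[0.39,0.23,-0.065,0,0,0,-1],[0.39,0.23,-0.065,0,0,0,-1],[0.39,0.23,-0.065,0,0,0,-1],[0.39,0.23,-0.065,0,0,0,-1],[0.39,0.23,-0.065,0,0,0,-1]],
])

```text
time: 1.7
tool_pos: [0.5806, -0.0266, 0.3193]
tcp_rot: [-2.172, -2.269, 0.002]
wrist_force: [-0.0, -0.2, 0.5]
width: 1.003
grip_force: 0.0
```

Run:
```python
from h import *
s,T=st();print(T.round(3))
p=bot.camera_params("wrist"); im=bot.read_camera("wrist")
cv2.imwrite("pics/w1.png",im); cv2.imwrite("pics/w1b.png",cv2.resize(im,(800,500),interpolation=cv2.INTER_CUBIC))
np.save("w1.npy",p,allow_pickle=True)
```

```text
t 1.70 pos [ 0.5806 -0.0266  0.3193] F [-0.03 -0.21  0.51] w 1.003 g 0.0
[[-0.044  0.999 -0.001]
 [ 0.999  0.044 -0.   ]
 [-0.    -0.001 -1.   ]]
```

View pics/w1b.png

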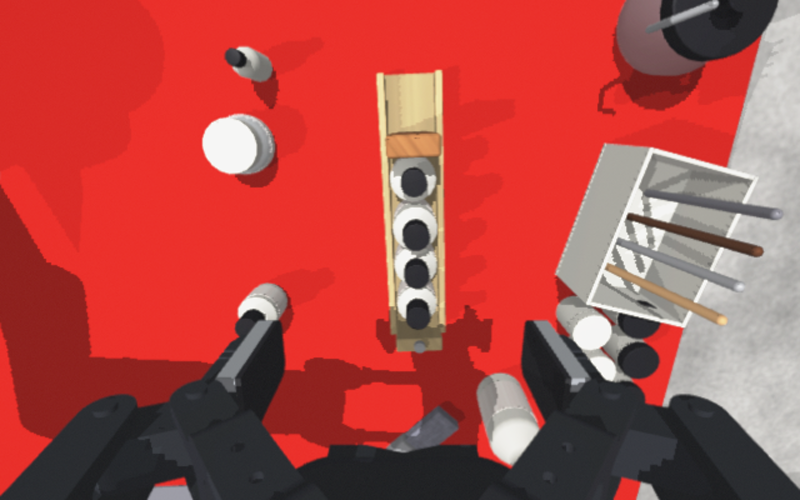

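The wrist view (800x500) shows the bookend top at (414,146), caps c (414,182), tall (416,235), Y (416,272), X (418,313), and the spare cap at about (252,322). I'll enlarge the row for accurate pixels.

Run:
```python
import cv2
im=cv2.imread("pics/w1.png")[50:290,290:370]
a=cv2.resize(im[:125],None,fx=4.8,fy=4.8,interpolation=cv2.INTER_CUBIC);b=cv2.resize(im[115:],None,fx=4.8,fy=4.8,interpolation=cv2.INTER_CUBIC)
cv2.imwrite("pics/w1c.png",cv2.hconcat([a,b]))if a.shape==b.shape else print(a.shape,b.shape)
print(a.shape)
```

```text
(600, 384, 3)
```

View pics/w1c.png

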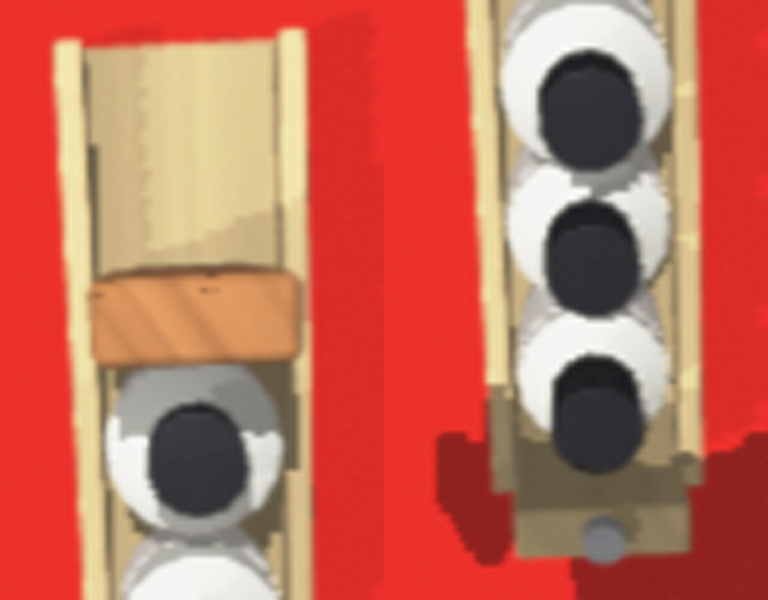

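```bash
cat > m.py <<'E'
from h import *
p=np.load("w1.npy",allow_pickle=True).item()
def cr(X,Y):
    o=50
    if X>384: X-=384;o=165
    return (290+(X+.5)/4.8-.5,o+(Y+.5)/4.8-.5)
pts=[('c',198,465,.09),('tall',591,120,.11),('Y',592,271,.09),('X',598,427,.09),('be',196,318,.11),('b1',92,280,.11),('b2',297,272,.11),('b3',298,355,.11),('b4',97,365,.11),('end',602,508,.076),('l1',55,40,.026),('l2',305,30,.026),('l3',492,490,.026),('l4',703,483,.026)]
P={n:ray(p,cr(X,Y),z) for n,X,Y,z in pts}
P['spare']=ray(p,(252/1.25,322/1.25),.084)
if __name__=="__main__":
    for n in P: print(n,P[n].round(4))
    l=((P['l1']+P['l2'])-(P['l3']+P['l4']))/2; yaw=np.arctan2(-l[0],l[1]);print('yaw',yaw,np.linalg.norm(l))
    ctr=(P['l1']+P['l2']+P['l3']+P['l4'])/4
    ey=np.array([-np.sin(yaw),np.cos(yaw),0]);ex=np.array([np.cos(yaw),np.sin(yaw),0])
    for n in P: print(n,'rack xy',((P[n]-ctr)@ex).round(4),((P[n]-ctr)@ey).round(4))
    print(ctr)
E
python3 m.py
```

```text
c [ 0.59   -0.0039  0.09  ]
tall [ 0.594  -0.0498  0.11  ]
Y [ 0.5973 -0.0953  0.09  ]
X [ 0.6012 -0.1394  0.09  ]
be [0.5873 0.0312 0.11  ]
b1 [0.564  0.0383 0.11  ]
b2 [0.6089 0.0419 0.11  ]
b3 [0.6104 0.0242 0.11  ]
b4 [0.5657 0.02   0.11  ]
end [ 0.6046 -0.1712  0.076 ]
l1 [0.5491 0.0964 0.026 ]
l2 [0.6141 0.1016 0.026 ]
l3 [ 0.5731 -0.1942  0.026 ]
l4 [ 0.6393 -0.1889  0.026 ]
spare [ 0.4295 -0.1558  0.084 ]
yaw 0.08425646694479669 0.2915779182778716
c rack xy -0.0003 0.0426
tall rack xy -0.0002 -0.0035
Y rack xy -0.0008 -0.0492
X rack xy -0.0005 -0.0934
be rack xy -0.0001 0.0777
b1 rack xy -0.0227 0.0868
b2 rack xy 0.0224 0.0866
b3 rack xy 0.0223 0.0688
b4 rack xy -0.0225 0.0684
end rack xy 0.0001 -0.1254
l1 rack xy -0.0326 0.1459
l2 rack xy 0.0326 0.1457
l3 rack xy -0.0332 -0.1457
l4 rack xy 0.0332 -0.1459
spare rack xy -0.1731 -0.0953
[ 0.59390602 -0.04626726  0.026     ]
```

Run:
```python
from h import *
shift([0.5873,0.0312,0.105],0.084)
```

```text
t 1.75 pos [ 0.5803 -0.0274  0.3193] F [ 0.59 -0.52 -0.85] w 0.998 g 0.0
shift [0.0972 0.0164 0.3571] turn [-0.0005  0.0001 -0.0133]
```

Call:
play_rows([
  [[0.097,0.0164,0.1,0,0,-0.0133,-1],[0.097,0.0164,0.1,0,0,-0.0133,-1],[0.097,0.0164,0.16,0,0,-0.0133,-1],[0.097,0.0164,0.22,0,0,-0.0133,-1],[0.097,0.0164,0.28,0,0,-0.0133,-1],[0.097,0.0164,0.32,0,0,-0.0133,-1],[0.097,0.0164,0.32,0,0,-0.0133,-1],[0.097,0.0164,0.32,0,0,-0.0133,-1]],
])

```text
time: 2.55
tool_pos: [0.5877, 0.0303, 0.128]
tcp_rot: [-2.128, -2.31, 0.002]
wrist_force: [-0.9, -0.0, 1.0]
width: 0.994
grip_force: 0.0
```

Run:
```python
from h import *
shift([0.5873,0.0312,0.105],0.084)
```

```text
t 2.55 pos [0.5877 0.0303 0.128 ] F [-0.89 -0.05  0.97] w 0.994 g 0.0
shift [ 0.0015 -0.0005  0.0383] turn [-0.0004  0.     -0.0006]
```

Accurate. Next I lower, grip the bookend, then slide it out 32 mm.

Call:
play_rows([
  [[0.0015,-0.0005,0.0383,0,0,0,-1],[0.0015,-0.0005,0.0383,0,0,0,-1],[0.0015,-0.0005,0.0383,0,0,0,0.5],[0.0015,-0.0005,0.0383,0,0,0,0.5],[0.0015,-0.0005,0.0383,0,0,0,0.5],[0.0015,-0.0005,0.0383,0,0,0,0.5],[0.0015,-0.0005,0.0383,0,0,0,0.5],[0.0015,-0.0005,0.0383,0,0,0,0.5]],
], force=40)

```text
time: 3.35
tool_pos: [0.588, 0.0325, 0.1052]
tcp_rot: [2.126, 2.313, 0.0]
wrist_force: [-0.1, -0.5, 0.4]
width: 0.248
grip_force: 0.0
```

Run:
```python
from h import *
st()
a=bot.read_camera("wrist");b=bot.read_camera("side")[160:285,280:480]
b=cv2.resize(b,None,fx=2,fy=2);a=cv2.resize(a,(800,500))[:,150:650]
o=np.zeros((500,800,3),np.uint8);o[:,:500]=a;o[:250,500:800]=b[:,:300]
cv2.imwrite("pics/w2.png",o)
```

```text
t 3.35 pos [0.588  0.0325 0.1052] F [-0.06 -0.52  0.44] w 0.248 g 0.0
```

View pics/w2.png

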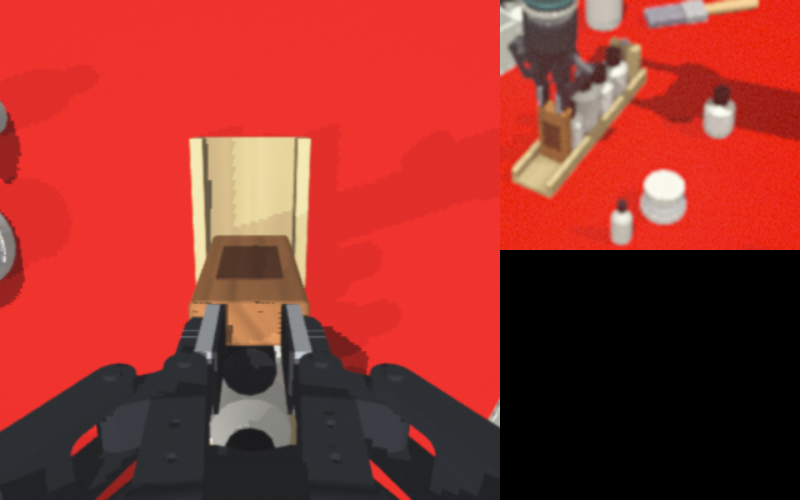

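Run:
```python
from h import *
s,T=st();p=bot.camera_params("wrist");o=s['tool_pos']
W=[[.5873,.0312,.11],[.5873,.0412,.11],[.5873,.0212,.11],o,o+T@[0,0,.025],o+T@[.011,.012,.025],o+T@[-.011,.012,.025],o+T@[.011,.012,0],o+T@[.011,.012,-.02]]
print((proj(p,W)*1.25-[150,0]).round(0))
```

```text
t 3.45 pos [0.5878 0.0325 0.1051] F [ 0.43 -0.09 -0.07] w 0.251 g 0.0
[[250. 326.]
 [252. 302.]
 [248. 348.]
 [252. 317.]
 [252. 292.]
 [278. 270.]
 [278. 314.]
 [282. 291.]
 [287. 314.]]
```

The fingertips appear to sit just above the bookend top (closed finger ends at crop row ~305, where 25 mm ahead of the TCP would be at row ~270–290). So they reach about 30 mm less deep than stated. I'll open, lower 30 mm and regrip, which clears the lips either way.

Call:
play_rows([
  [[0,0,-0.01,0,0,0,-1],[0,0,-0.01,0,0,0,-1],[0,0,-0.01,0,0,0,-1],[0,0,0.02,0,0,0,-1],[0,0,0.05,0,0,0,-1],[0,0,0.05,0,0,0,-1],[0,0,0.05,0,0,0,0],[0,0,0.05,0,0,0,0.5]],
])

```text
time: 4.25
tool_pos: [0.5887, 0.0325, 0.0761]
tcp_rot: [2.126, 2.312, 0.002]
wrist_force: [0.4, -0.3, 0.5]
width: 0.693
grip_force: 0.0
```

Call:
play_rows([
  [[0,0,0,0,0,0,0.5],[0,0,0,0,0,0,0.5],[0,0,0,0,0,0,0.5],[0,0,0,0,0,0,0.5]],
])

```text
time: 4.65
tool_pos: [0.5865, 0.0323, 0.0764]
tcp_rot: [-2.125, -2.311, 0.003]
wrist_force: [-6.5, -0.8, 6.5]
width: 0.556
grip_force: 44.1
```

Call:
play_rows([
  [[0.01,0,0,0,0,0,0.5],[0.02,0,0,0,0,0,0.5],[0.03,0,0,0,0,0,0.5],[0.04,0,0,0,0,0,0.5],[0.047,0,0,0,0,0,0.5],[0.05,0,0,0,0,0,0.5],[0.05,0,0,0,0,0,0.5]],
])

```text
time: 5.35
tool_pos: [0.5839, 0.0624, 0.0764]
tcp_rot: [-2.125, -2.311, 0.003]
wrist_force: [-7.1, -0.6, 7.3]
width: 0.551
grip_force: 44.1
```

Call:
play_rows([
  [[0.0015,0,0,0,0,0,0.5],[0.003,0,0,0,0,0,0.5],[0.003,0,0,0,0,0,0.5]],
])

```text
time: 5.65
tool_pos: [0.5838, 0.0638, 0.0764]
tcp_rot: [-2.125, -2.312, 0.004]
wrist_force: [-6.8, -0.8, 7.0]
width: 0.556
grip_force: 44.1
```

Call:
play_rows([
  [[0.0015,0,0,0,0,0,0.5],[0.003,0,0,0,0,0,0.5],[0.004,0,0,0,0,0,0.5]],
])

```text
time: 5.95
tool_pos: [0.5836, 0.066, 0.0764]
tcp_rot: [-2.125, -2.312, 0.004]
wrist_force: [-7.4, -1.7, 6.8]
width: 0.553
grip_force: 44.1
```

Run:
```python
from h import *
shift([0.590,-0.0039,0.064],0.084)
```

```text
t 5.95 pos [0.5836 0.066  0.0764] F [-7.39 -1.68  6.78] w 0.553 g 44.1
shift [-0.117   0.001   0.0207] turn [-0.001   0.0002  0.    ]
```

Call:
play_rows([
  [[0,0,0,0,0,0,-1],[0,0,0,0,0,0,-1],[0,0,0,0,0,0,-1],[-0.04,-0.001,0,0,0,0,-1],[-0.08,-0.001,0,0,0,0,-1],[-0.117,-0.001,0.01,0,0,0,-1],[-0.117,-0.001,0.0207,0,0,0,-1],[-0.117,-0.001,0.0207,0,0,0,-1]],
])

```text
time: 6.75
tool_pos: [0.5896, -0.0036, 0.0616]
tcp_rot: [-2.127, -2.31, 0.001]
wrist_force: [-0.5, 0.3, -0.3]
width: 1.0
grip_force: 0.0
```

Run:
```python
from h import *
shift([0.590,-0.0039,0.064],0.084)
p=bot.camera_params("wrist"); im=bot.read_camera("wrist"); np.save("w3.npy",p,allow_pickle=True)
cv2.imwrite("pics/w3.png",im); cv2.imwrite("pics/w3b.png",cv2.resize(im,(800,500),interpolation=cv2.INTER_CUBIC))
```

```text
t 6.75 pos [ 0.5896 -0.0036  0.0616] F [-0.5   0.29 -0.3 ] w 1.000 g 0.0
shift [-0.0006  0.0007 -0.004 ] turn [-0.0006 -0.0002 -0.0005]
```

View pics/w3b.png

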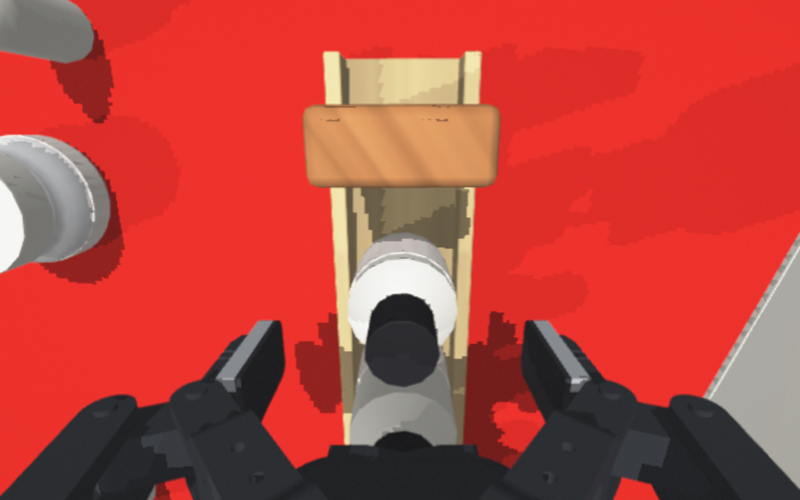

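The bookend now stands clear at (401,146) in the 800x500 view. The row_c cap top is at (402,352), between the open fingers at (265,350) and (540,350).

Run:
```python
from h import *
p=np.load("w3.npy",allow_pickle=True).item()
ctr=np.array([.5939,-.0463,0]);yaw=.0843;ey=np.array([-np.sin(yaw),np.cos(yaw),0]);ex=np.array([np.cos(yaw),np.sin(yaw),0])
for n,u,v,z in [('b1',305,106,.11),('b2',498,106,.11),('b3',494,186,.11),('b4',310,187,.11),('cap',402,352,.09),('l',323,54,.026),('l2',482,54,.026)]:
    w=ray(p,(u/1.25,v/1.25),z);print(n,w.round(4),((w-ctr)@ex).round(4),((w-ctr)@ey).round(4))
s,T=st();o=s['tool_pos']
for dz in (0,-.01,-.02,-.03): print(dz,(proj(p,[o+T@[.011,.0425,dz],o+T@[-.011,.0425,dz],o+T@[.011,-.0425,dz]])*1.25).round(0).tolist())
```

```text
b1 [0.5612 0.0716 0.11  ] -0.0226 0.1202
b2 [0.6054 0.0752 0.11  ] 0.0217 0.1201
b3 [0.6072 0.057  0.11  ] 0.022 0.1018
b4 [0.5627 0.053  0.11  ] -0.0227 0.1016
cap [ 0.5896 -0.0023  0.09  ] -0.0005 0.0442
l [0.5489 0.0947 0.026 ] -0.0329 0.1443
l2 [0.6141 0.1001 0.026 ] 0.0324 0.1442
t 6.80 pos [ 0.5898 -0.0031  0.062 ] F [-0.33 -0.37  0.89] w 0.995 g 0.0
0 [[511.0, 291.0], [507.0, 341.0], [293.0, 291.0]]
-0.01 [[518.0, 301.0], [514.0, 354.0], [286.0, 301.0]]
-0.02 [[526.0, 313.0], [521.0, 369.0], [278.0, 313.0]]
-0.03 [[535.0, 327.0], [529.0, 386.0], [269.0, 327.0]]
```

Call:
play_rows([
  [[0,0.0005,0,0,0,0,0],[0,0.0005,0,0,0,0,0.6],[0,0.0005,0,0,0,0,0.8],[0,0.0005,0,0,0,0,0.8],[0,0.0005,0,0,0,0,0.8],[0,0.0005,0,0,0,0,0.8]],
], force=30)

```text
time: 7.4
tool_pos: [0.5907, -0.0033, 0.0629]
tcp_rot: [2.126, 2.313, 0.0]
wrist_force: [-0.2, 0.8, 1.0]
width: 0.293
grip_force: 29.8
```

Call:
play_rows([
  [[0.008,0,0,0,0,0,0.8],[0.016,0,0,0,0,0,0.8],[0.024,0,0,0,0,0,0.8],[0.032,0,0,0,0,0,0.8],[0.04,0,0,0,0,0,0.8],[0.046,0,0,0,0,0,0.8],[0.05,0,0,0,0,0,0.8],[0.05,0,0,0,0,0,0.8]],
])

```text
time: 8.2
tool_pos: [0.5883, 0.0267, 0.0629]
tcp_rot: [2.125, 2.313, 0.0]
wrist_force: [-0.4, -3.0, 4.1]
width: 0.293
grip_force: 29.9
```

Call:
play_rows([
  [[0.002,0,0,0,0,0,0.8],[0.003,0,0,0,0,0,0.8],[0.003,0,0,0,0,0,0.8]],
])

```text
time: 8.5
tool_pos: [0.5883, 0.0277, 0.0631]
tcp_rot: [2.126, 2.312, -0.0]
wrist_force: [0.0, -3.3, 5.6]
width: 0.289
grip_force: 30.1
```

Call:
play_rows([
  [[0.002,0,0,0,0,0,0.8],[0.0035,0,0,0,0,0,0.8],[0.0035,0,0,0,0,0,0.8]],
])

```text
time: 8.8
tool_pos: [0.588, 0.0301, 0.0629]
tcp_rot: [2.126, 2.312, -0.0]
wrist_force: [-0.3, -2.6, 5.4]
width: 0.288
grip_force: 30.1
```

Call:
play_rows([
  [[0.001,0,0,0,0,0,0.8],[0.003,0,0,0,0,0,0.8],[0.003,0,0,0,0,0,0.8]],
])

```text
time: 9.1
tool_pos: [0.5878, 0.0322, 0.0629]
tcp_rot: [2.127, 2.312, 0.001]
wrist_force: [-1.4, -1.3, 4.5]
width: 0.293
grip_force: 30.0
```

Call:
play_rows([
  [[0.001,0,0,0,0,0,0.8],[0.003,0,0,0,0,0,0.8],[0.003,0,0,0,0,0,0.8]],
])

```text
time: 9.4
tool_pos: [0.5877, 0.0335, 0.063]
tcp_rot: [2.126, 2.312, -0.0]
wrist_force: [-0.2, -3.1, 5.4]
width: 0.289
grip_force: 30.1
```

```bash
cat > be.py <<'E'
from h import *
ctr=np.array([.5939,-.0463,0]);yaw=.0843;ey=np.array([-np.sin(yaw),np.cos(yaw),0]);ex=np.array([np.cos(yaw),np.sin(yaw),0])
rk=lambda w:(((w-ctr)@ex).round(4),((w-ctr)@ey).round(4))
def bookend(tag):
    "orange bookend top in the wrist view -> rack y of its two edges"
    p=bot.camera_params("wrist"); im=bot.read_camera("wrist"); cv2.imwrite(f"pics/{tag}.png",im)
    h=cv2.cvtColor(im,cv2.COLOR_BGR2HSV); m=cv2.inRange(h,(8,110,150),(18,200,255))
    n,l,s,c=cv2.connectedComponentsWithStats(m); i=1+np.argmax(s[1:,4]); x,y,w,hh,_=s[i]
    print('box',s[i]); cu=c[i][0]
    for v in (y-.5,y+hh-.5): print('edge',rk(ray(p,(cu,v),.11)))
E
python3 -c "
from be import *
bookend('w4'); s,T=st()
print('tcp',rk(s['tool_pos']),'tilt',T[:,2].round(3))"
```

```text
box [ 248  201  141   54 7157]
edge (np.float64(-0.0006), np.float64(0.1222))
edge (np.float64(-0.0007), np.float64(0.103))
t 9.45 pos [0.5877 0.0335 0.063 ] F [ 0.05 -4.58  4.84] w 0.292 g 30.1
tcp (np.float64(0.0006), np.float64(0.0801)) tilt [ 0.001 -0.001 -1.   ]
```

Call:
play_rows([
  [[0,0,0,0,0,0,-1],[0,0,0,0,0,0,-1],[0,0,0,0,0,0,-1],[-0.03,-0.001,-0.0283,0,0,0,-1],[-0.08,-0.001,-0.0283,0,0,0,-1],[-0.135,-0.001,-0.0283,0,0,0,-1],[-0.14,-0.001,-0.0283,0,0,0,-1],[-0.14,-0.001,-0.0283,0,0,0,-1]],
])

```text
time: 10.25
tool_pos: [0.5935, -0.0503, 0.0792]
tcp_rot: [-2.128, -2.31, 0.0]
wrist_force: [0.1, 0.4, -0.5]
width: 1.001
grip_force: 0.0
```

Call:
play_rows([
  [[0,0,0,0,0,0,0],[0,0,0,0,0,0,0.6],[0,0,0,0,0,0,0.8],[0,0,0,0,0,0,0.8],[0,0,0,0,0,0,0.8],[0,0,0,0,0,0,0.8]],
])

```text
time: 10.85
tool_pos: [0.5939, -0.0495, 0.0797]
tcp_rot: [-2.126, -2.313, -0.0]
wrist_force: [0.1, 0.3, 1.1]
width: 0.29
grip_force: 29.5
```

```bash
python3 -c "
from be import *
bookend('w5'); s,T=st()
print('tcp',rk(s['tool_pos']))"
```

```text
box [379  23   1  17  17]
edge (np.float64(0.0185), np.float64(0.094))
edge (np.float64(0.0187), np.float64(0.0889))
t 10.90 pos [ 0.5939 -0.0496  0.0797] F [-0.7  -0.64  0.36] w 0.296 g 29.5
tcp (np.float64(-0.0003), np.float64(-0.0033))
```

Call:
play_rows([
  [[-0.003,0,0,0,0,0,0.8],[-0.006,0,0,0,0,0,0.8],[-0.009,0,0,0,0,0,0.8],[-0.011,0,0,0,0,0,0.8],[-0.0125,0,0,0,0,0,0.8],[-0.0125,0,0,0,0,0,0.8]],
])

```text
time: 11.5
tool_pos: [0.5946, -0.0575, 0.0797]
tcp_rot: [2.126, 2.312, -0.0]
wrist_force: [-0.3, 1.3, 2.0]
width: 0.295
grip_force: 29.8
```

Call:
play_rows([
  [[-0.0015,0,0,0,0,0,0.8],[-0.003,0,0,0,0,0,0.8],[-0.003,0,0,0,0,0,0.8]],
])

```text
time: 11.8
tool_pos: [0.5948, -0.0593, 0.0797]
tcp_rot: [2.126, 2.312, -0.0]
wrist_force: [-0.7, 2.3, 1.7]
width: 0.29
grip_force: 29.8
```

Call:
play_rows([
  [[-0.0015,0,0,0,0,0,0.8],[-0.003,0,0,0,0,0,0.8],[-0.003,0,0,0,0,0,0.8]],
])

```text
time: 12.1
tool_pos: [0.5949, -0.0611, 0.0797]
tcp_rot: [2.126, 2.312, -0.0]
wrist_force: [-0.7, 3.5, 3.9]
width: 0.287
grip_force: 29.9
```

Call:
play_rows([
  [[-0.001,0,0,0,0,0,0.8],[-0.002,0,0,0,0,0,0.8],[-0.002,0,0,0,0,0,0.8]],
])

```text
time: 12.4
tool_pos: [0.595, -0.062, 0.0798]
tcp_rot: [-2.127, -2.312, -0.0]
wrist_force: [-0.8, 3.3, 4.7]
width: 0.293
grip_force: 29.9
```

Call:
play_rows([
  [[-0.001,0,0,0,0,0,0.8],[-0.002,0,0,0,0,0,0.8],[-0.002,0,0,0,0,0,0.8]],
])

```text
time: 12.7
tool_pos: [0.5951, -0.0626, 0.0799]
tcp_rot: [-2.126, -2.312, -0.002]
wrist_force: [-1.0, 5.5, 6.3]
width: 0.294
grip_force: 30.0
```

Call:
play_rows([
  [[-0.001,0,0,0,0,0,0.8],[-0.002,0,0,0,0,0,0.8],[-0.002,0,0,0,0,0,0.8]],
])

```text
time: 13.0
tool_pos: [0.5952, -0.0633, 0.0799]
tcp_rot: [-2.126, -2.311, -0.002]
wrist_force: [-1.9, 7.7, 6.3]
width: 0.294
grip_force: 30.1
```

```bash
python3 -c "
from be import *
s,T=st()
print('tcp',rk(s['tool_pos']))"
```

```text
t 13.00 pos [ 0.5952 -0.0633  0.0799] F [-1.93  7.69  6.31] w 0.294 g 30.1
tcp (np.float64(-0.0002), np.float64(-0.017))
```

```bash
python3 -c "
from h import *
shift([0.427,-0.158,0.22],0.084)"
```

```text
t 13.00 pos [ 0.5952 -0.0633  0.0799] F [-1.93  7.69  6.31] w 0.294 g 30.1
shift [-0.1335 -0.2924 -0.2338] turn [ 0.0001 -0.0006 -0.0002]
```

Call:
play_rows([
  [[0.0005,0,0,0,0,0,-1],[0.0005,0,0,0,0,0,-1],[0.0005,0,0,0,0,0,-1],[0,0,-0.08,0,0,0,-1],[0,0,-0.16,0,0,0,-1],[-0.06,-0.1,-0.233,0,0,0,-1],[-0.12,-0.2,-0.233,0,0,0,-1],[-0.134,-0.29,-0.233,0,0,0,-1]],
])

```text
time: 13.8
tool_pos: [0.4756, -0.1403, 0.2171]
tcp_rot: [2.123, 2.31, 0.001]
wrist_force: [0.3, -0.1, 0.2]
width: 1.002
grip_force: 0.0
```

Call:
play_rows([
  [[-0.025,-0.083,0,0,0,0,-1],[-0.025,-0.083,0,0,0,0,-1],[-0.025,-0.083,0,0,0,0,-1],[-0.025,-0.083,0,0,0,0,-1]],
])

```text
time: 14.2
tool_pos: [0.4276, -0.1576, 0.2153]
tcp_rot: [2.126, 2.311, 0.001]
wrist_force: [0.1, -0.6, -0.1]
width: 1.002
grip_force: 0.0
```

Run:
```python
from be import *
st()
p=bot.camera_params("wrist"); im=bot.read_camera("wrist"); cv2.imwrite("pics/w6.png",im); np.save("w6.npy",p,allow_pickle=True)
print(proj(p,[[.427,-.158,.084]]))
m=(im.max(2)<75).astype(np.uint8); n,l,s,c=cv2.connectedComponentsWithStats(m)
for i in range(1,n):
    if s[i,4]>150: print(s[i],c[i].round(1))
q=lambda a:[a]
```

```text
t 14.20 pos [ 0.4276 -0.1576  0.2153] F [ 0.12 -0.65 -0.05] w 1.002 g 0.0
[[320.56151458 187.10992434]]
[  0   0  13  58 562] [ 5.1 22.6]
[ 521   72   51   35 1412] [546.5  89.8]
[ 500  130   42   31 1024] [520.6 145. ]
[301 176  27  31 654] [314.3 191.2]
[492 178  41  32 940] [512.2 193.4]
[    0   257   640   143 40978] [324.8 357.5]
```

Run:
```python
from be import *
p=np.load("w6.npy",allow_pickle=True).item()
for z,v in((.084,193.5),(.072,191.2)): print(ray(p,(314.3,v),z))
w=ray(p,(314.3,193.3),.084)
shift([w[0],w[1],.062],.084)
```

```text
[ 0.42193117 -0.16431564  0.084     ]
[ 0.42177584 -0.16552661  0.072     ]
t 14.25 pos [ 0.4279 -0.1574  0.2153] F [-0.05  0.18  0.44] w 0.999 g 0.0
shift [-0.0102 -0.0111  0.2554] turn [0.0002 0.0001 0.0001]
```

Call:
play_rows([
  [[-0.011,-0.011,0.06,0,0,0,-1],[-0.011,-0.011,0.14,0,0,0,-1],[-0.011,-0.011,0.21,0,0,0,-1],[-0.011,-0.011,0.25,0,0,0,-1],[-0.011,-0.011,0.265,0,0,0,-1],[-0.011,-0.011,0.265,0,0,0,-1],[-0.011,-0.011,0.265,0,0,0,0],[-0.011,-0.011,0.265,0,0,0,0.6]],
], force=40)

```text
time: 15.05
tool_pos: [0.4229, -0.1652, 0.058]
tcp_rot: [2.124, 2.31, 0.002]
wrist_force: [-0.0, -0.7, 0.0]
width: 0.687
grip_force: 0.0
```

Call:
play_rows([
  [[0,0,0,0,0,0,0.8],[0,0,0,0,0,0,0.8],[0,0,0,0,0,0,0.8],[0,0,0,0,0,0,0.8]],
])

```text
time: 15.45
tool_pos: [0.4217, -0.165, 0.0573]
tcp_rot: [2.125, 2.311, 0.001]
wrist_force: [-1.0, 0.4, 5.6]
width: 0.286
grip_force: 39.1
```

Run:
```python
from be import *
s,T=st(); w=ctr+ey*.031; print(w)
shift([w[0],w[1],s['tool_pos'][2]+.15],.084)
```

```text
t 15.45 pos [ 0.4217 -0.165   0.0573] F [-1.03  0.42  5.56] w 0.286 g 39.1
[ 0.59128979 -0.01541009  0.        ]
t 15.45 pos [ 0.4217 -0.165   0.0573] F [-1.03  0.42  5.56] w 0.286 g 39.1
shift [ 0.2246  0.303  -0.2497] turn [ 0.0005  0.0003 -0.0001]
```

Call:
play_rows([
  [[0,0,-0.05,0,0,0,0.8],[0,0,-0.12,0,0,0,0.8],[0,0,-0.19,0,0,0,0.8],[0,0,-0.25,0,0,0,0.8],[0.05,0.06,-0.25,0,0,0,0.8],[0.09,0.12,-0.25,0,0,0,0.8],[0.13,0.18,-0.25,0,0,0,0.8],[0.18,0.24,-0.25,0,0,0,0.8]],
])

```text
time: 16.25
tool_pos: [0.5562, -0.0442, 0.2059]
tcp_rot: [2.127, 2.311, -0.0]
wrist_force: [0.5, -0.8, -1.3]
width: 0.287
grip_force: 39.9
```

Run:
```python
from be import *
w=ctr+ey*.031
shift([w[0],w[1],.2075],.084)
```

```text
t 16.25 pos [ 0.5562 -0.0442  0.2059] F [ 0.51 -0.78 -1.34] w 0.287 g 39.9
shift [ 0.043   0.0623 -0.0026] turn [ 0.      0.0002 -0.0004]
```

Call:
play_rows([
  [[0.025,0.035,0,0,0,0,0.8],[0.0445,0.0628,0,0,0,0,0.8],[0.0445,0.0628,0,0,0,0,0.8],[0.0445,0.0628,0,0,0,0,0.8],[0.0445,0.0628,0,0,0,0,0.8]],
])

```text
time: 16.75
tool_pos: [0.5896, -0.0157, 0.2056]
tcp_rot: [-2.126, -2.311, 0.002]
wrist_force: [-0.7, -0.2, -1.1]
width: 0.284
grip_force: 39.9
```

Run:
```python
from be import *
w=ctr+ey*.031
shift([w[0],w[1],.2075],.084)
bookend('w7')
a=bot.read_camera("wrist")[:,160:480];b=bot.read_camera("side")[120:285,280:410]
b=cv2.resize(b,None,fx=2.4,fy=2.4,interpolation=cv2.INTER_CUBIC);a=cv2.resize(a,None,fx=1.4,fy=1.4,interpolation=cv2.INTER_CUBIC)
o=np.zeros((a.shape[0],a.shape[1]+b.shape[1],3),np.uint8);o[:,:a.shape[1]]=a;o[:b.shape[0],a.shape[1]:]=b
cv2.imwrite("pics/w7b.png",o);print(o.shape)
```

```text
t 16.75 pos [ 0.5896 -0.0157  0.2056] F [-0.67 -0.15 -1.13] w 0.284 g 39.9
shift [ 0.0002  0.0028 -0.0031] turn [-0.0004  0.0001 -0.0002]
box [ 289   76   69   32 1889]
edge (np.float64(-0.0004), np.float64(0.1207))
edge (np.float64(-0.0004), np.float64(0.0991))
(560, 760, 3)
```

View pics/w7b.png

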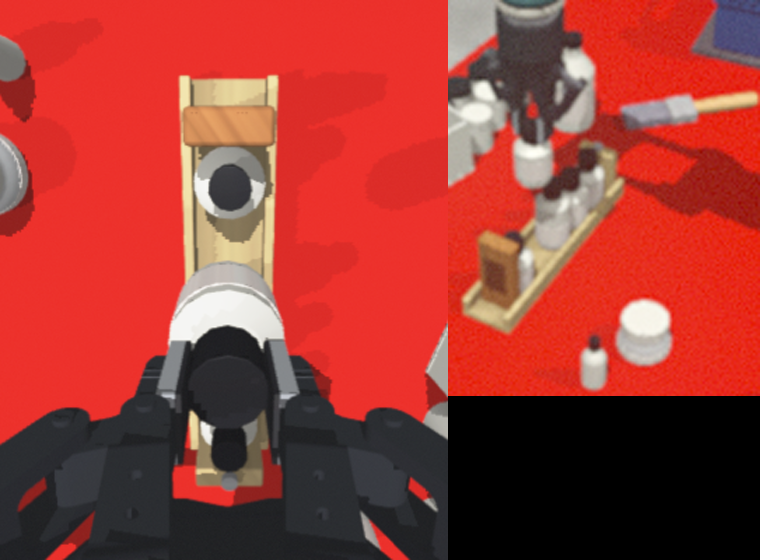

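The view shows row_c upright at its cap top (230,187), next to the bookend at (229,126). The spare is held upright with its cap top at (228,388), and the slot is free between them.

Run:
```python
from be import *
p=bot.camera_params("wrist")
f=lambda u,v,z:rk(ray(p,(160+u/1.4,v/1.4),z))
print('c',f(230,187,.09),'spare',f(228,390,.232),'be edges',f(229,106,.11),f(229,146,.11))
s,T=st();print(rk(s['tool_pos']))
```

```text
c (np.float64(0.0009), np.float64(0.0785)) spare (np.float64(-0.0007), np.float64(0.0319)) be edges (np.float64(0.0003), np.float64(0.1204)) (np.float64(0.0003), np.float64(0.1011))
t 16.90 pos [ 0.59   -0.0159  0.2061] F [ 0.2  -0.06 -1.4 ] w 0.287 g 39.9
(np.float64(-0.0014), np.float64(0.0307))
```

Call:
play_rows([
  [[-0.0015,0.002,0.02,0,0,0,0.8],[-0.0015,0.002,0.05,0,0,0,0.8],[-0.0015,0.002,0.08,0,0,0,0.8],[-0.0015,0.002,0.11,0,0,0,0.8],[-0.0015,0.002,0.14,0,0,0,0.8],[-0.0015,0.002,0.17,0,0,0,0.8],[-0.0015,0.002,0.19,0,0,0,0.8],[-0.0015,0.002,0.195,0,0,0,0.8]],
])

```text
time: 17.7
tool_pos: [0.5901, -0.0161, 0.0867]
tcp_rot: [-2.125, -2.31, 0.004]
wrist_force: [-0.6, 0.3, -1.5]
width: 0.283
grip_force: 39.9
```

Run:
```python
from be import *
s,T=st();print(rk(s['tool_pos']))
```

```text
t 17.70 pos [ 0.5901 -0.0161  0.0867] F [-0.63  0.26 -1.48] w 0.283 g 39.9
(np.float64(-0.0013), np.float64(0.0305))
```

Call:
play_rows([
  [[0,0.001,0.015,0,0,0,0.8],[0,0.001,0.028,0,0,0,0.8],[0,0.001,0.035,0,0,0,0.8],[0,0.001,0.037,0,0,0,0.8],[0,0.001,0.037,0,0,0,0.8]],
])

```text
time: 18.2
tool_pos: [0.5926, -0.0158, 0.0669]
tcp_rot: [2.126, 2.313, 0.0]
wrist_force: [-0.3, -0.2, -0.9]
width: 0.284
grip_force: 39.9
```

Call:
play_rows([
  [[0,0,0.003,0,0,0,0.8],[0,0,0.005,0,0,0,0.8],[0,0,0.006,0,0,0,0.8],[0,0,0.006,0,0,0,0.8]],
])

```text
time: 18.6
tool_pos: [0.5926, -0.0159, 0.0635]
tcp_rot: [2.126, 2.312, 0.0]
wrist_force: [0.3, 0.1, -1.2]
width: 0.29
grip_force: 40.0
```

Call:
play_rows([
  [[0,0,0.002,0,0,0,0.8],[0,0,0.003,0,0,0,0.8],[0,0,0.003,0,0,0,0.8]],
])

```text
time: 18.9
tool_pos: [0.5929, -0.0159, 0.0634]
tcp_rot: [2.126, 2.312, 0.0]
wrist_force: [-3.3, 0.5, 9.0]
width: 0.286
grip_force: 41.0
```

Call:
play_rows([
  [[0,0,0,0,0,0,-1],[0,0,0,0,0,0,-1],[0,0,0,0,0,0,-1],[0,0,0,0,0,0,-1],[0,0,-0.022,0,0,0,-1],[0,0,-0.022,0,0,0,-1]],
])

```text
time: 19.5
tool_pos: [0.5942, -0.016, 0.0768]
tcp_rot: [2.125, 2.311, 0.003]
wrist_force: [0.5, 0.9, 0.6]
width: 1.0
grip_force: 0.0
```

Run:
```python
from be import *
bookend('w8')
w=ctr+ey*.1105
shift([w[0],w[1],.076],.084)
```

```text
box [ 241   44  141   62 8239]
edge (np.float64(-0.0005), np.float64(0.1207))
edge (np.float64(-0.0007), np.float64(0.1016))
t 19.55 pos [ 0.5939 -0.016   0.0763] F [ 0.04 -0.28 -0.36] w 1.001 g 0.0
shift [ 0.1338 -0.0043  0.0005] turn [ 0.001   0.0001 -0.0001]
```

Call:
play_rows([
  [[0.04,-0.0043,0,0,0,0,-1],[0.09,-0.0043,0,0,0,0,-1],[0.1338,-0.0043,0,0,0,0,-1],[0.1338,-0.0043,0,0,0,0,-1],[0.1338,-0.0043,0,0,0,0,-1],[0.1338,-0.0043,0,0,0,0,0],[0.1338,-0.0043,0,0,0,0,0.4],[0.1338,-0.0043,0,0,0,0,0.4]],
])

```text
time: 20.35
tool_pos: [0.5838, 0.0631, 0.0749]
tcp_rot: [2.127, 2.311, 0.001]
wrist_force: [-0.8, -1.2, -0.2]
width: 0.556
grip_force: 44.8
```

Call:
play_rows([
  [[0,0,0,0,0,0,0.4],[0,0,0,0,0,0,0.4],[0,0,0,0,0,0,0.4]],
])

```text
time: 20.65
tool_pos: [0.5837, 0.0635, 0.0749]
tcp_rot: [2.126, 2.311, 0.001]
wrist_force: [2.6, 0.3, -0.2]
width: 0.554
grip_force: 45.0
```

Call:
play_rows([
  [[-0.002,0,0,0,0,0,0.4],[-0.004,0,0,0,0,0,0.4],[-0.006,0,0,0,0,0,0.4],[-0.008,0,0,0,0,0,0.4],[-0.01,0,0,0,0,0,0.4],[-0.01,0,0,0,0,0,0.4]],
])

```text
time: 21.25
tool_pos: [0.5842, 0.0581, 0.0749]
tcp_rot: [2.126, 2.312, 0.002]
wrist_force: [3.2, 3.1, 1.9]
width: 0.554
grip_force: 45.0
```

Call:
play_rows([
  [[-0.0015,0,0,0,0,0,0.4],[-0.003,0,0,0,0,0,0.4],[-0.003,0,0,0,0,0,0.4]],
])

```text
time: 21.55
tool_pos: [0.5843, 0.0565, 0.0749]
tcp_rot: [2.127, 2.312, 0.002]
wrist_force: [3.7, 4.4, 1.2]
width: 0.555
grip_force: 45.1
```

Call:
play_rows([
  [[-0.0015,0,0,0,0,0,0.4],[-0.003,0,0,0,0,0,0.4],[-0.003,0,0,0,0,0,0.4]],
])

```text
time: 21.85
tool_pos: [0.5844, 0.0557, 0.0749]
tcp_rot: [-2.126, -2.312, -0.003]
wrist_force: [3.3, 8.0, 1.6]
width: 0.552
grip_force: 45.1
```

Call:
play_rows([
  [[-0.001,0,0,0,0,0,0.4],[-0.002,0,0,0,0,0,0.4],[-0.002,0,0,0,0,0,0.4]],
])

```text
time: 22.15
tool_pos: [0.5844, 0.0551, 0.075]
tcp_rot: [-2.126, -2.311, -0.004]
wrist_force: [3.5, 10.0, 0.9]
width: 0.554
grip_force: 45.1
```

Call:
play_rows([
  [[-0.001,0,0,0,0,0,0.4],[-0.002,0,0,0,0,0,0.4],[-0.002,0,0,0,0,0,0.4]],
])

```text
time: 22.45
tool_pos: [0.5844, 0.0549, 0.0749]
tcp_rot: [-2.125, -2.31, -0.006]
wrist_force: [2.5, 12.3, 1.6]
width: 0.555
grip_force: 45.1
```

Call:
play_rows([
  [[-0.0008,0,0,0,0,0,0.4],[-0.0008,0,0,0,0,0,0.4],[-0.0008,0,0,0,0,0,0.4],[-0.0008,0,0,0,0,0,0.4]],
])

```text
time: 22.85
tool_pos: [0.5845, 0.0549, 0.075]
tcp_rot: [-2.125, -2.31, -0.007]
wrist_force: [2.5, 14.6, 0.5]
width: 0.554
grip_force: 45.1
```

Call:
play_rows([
  [[0.002,0,0,0,0,0,0.4],[0.004,0,0,0,0,0,0.4],[0.006,0,0,0,0,0,0.4],[0.006,0,0,0,0,0,0.4]],
])

```text
time: 23.25
tool_pos: [0.5844, 0.0551, 0.0749]
tcp_rot: [2.126, 2.312, 0.001]
wrist_force: [3.5, 3.7, 2.1]
width: 0.553
grip_force: 45.1
```

Call:
play_rows([
  [[0,0,0,0,0,0,-1],[0,0,0,0,0,0,-1],[0,0,0,0,0,0,-1],[0,0,-0.05,0,0,0,-1],[0,0,-0.12,0,0,0,-1],[0,0,-0.2,0,0,0,-1],[0,0,-0.28,0,0,0,-1],[0,0,-0.35,0,0,0,-1]],
])

```text
time: 24.05
tool_pos: [0.5836, 0.0547, 0.287]
tcp_rot: [2.126, 2.312, -0.0]
wrist_force: [0.9, 0.1, 0.3]
width: 1.003
grip_force: 0.0
```

Call:
play_rows([
  [[-0.05,0,0,0,0,0,-1],[-0.09,0,0,0,0,0,-1],[-0.09,0,0,0,0,0,-1],[-0.09,0,0,0,0,0,-1]],
])

```text
time: 24.45
tool_pos: [0.5879, 0.0009, 0.2841]
tcp_rot: [-2.127, -2.31, 0.001]
wrist_force: [0.3, -0.2, -0.5]
width: 1.002
grip_force: 0.0
```

Run:
```python
from be import *
st(); p=bot.camera_params("wrist"); np.save("w9.npy",p,allow_pickle=True)
a=bot.read_camera("wrist"); bookend('w9')
b=bot.read_camera("side")[170:285,280:410]
a=cv2.resize(a[30:310,250:390],None,fx=2.1,fy=2.1,interpolation=cv2.INTER_CUBIC);b=cv2.resize(b,None,fx=3.8,fy=3.8,interpolation=cv2.INTER_CUBIC)
o=np.zeros((588,a.shape[1]+b.shape[1],3),np.uint8);o[:,:a.shape[1]]=a;o[:b.shape[0],a.shape[1]:]=b
cv2.imwrite("pics/w9b.png",o);print(o.shape)
```

```text
t 24.45 pos [0.5879 0.0009 0.2841] F [ 0.27 -0.24 -0.51] w 1.002 g 0.0
box [299 110  49  21 963]
edge (np.float64(-0.0004), np.float64(0.1131))
edge (np.float64(-0.0004), np.float64(0.0934))
(588, 788, 3)
```

View pics/w9b.png

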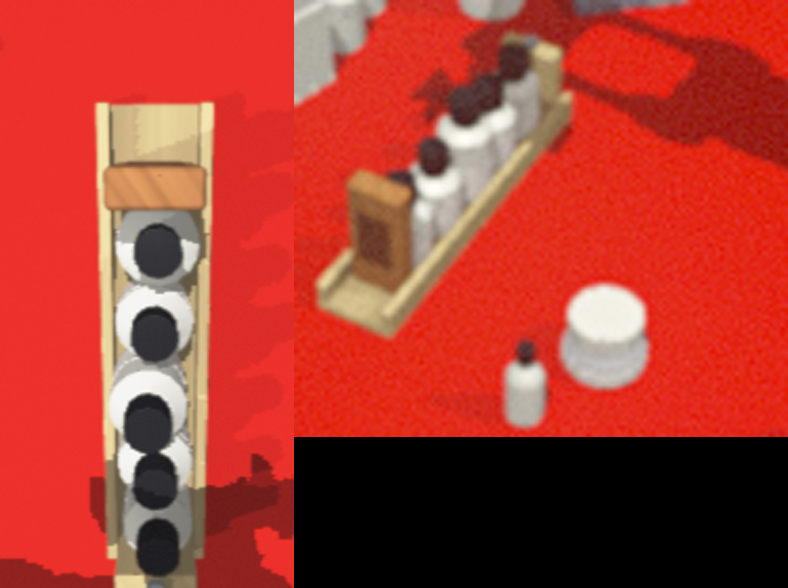

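All five stand in line: caps at c (158,252), spare (155,337), tall (148,425), Y (156,484) and X (158,550), with the bookend at (155,187). I'll check the spacings.

Run:
```python
from be import *
p=np.load("w9.npy",allow_pickle=True).item()
for n,X,Y,z in [('be',155,187,.11),('c',158,252,.09),('spare',155,337,.09),('tall',148,427,.11),('Y',156,484,.09),('X',158,550,.09)]: print(n,rk(ray(p,(250+X/2.1,30+Y/2.1),z)))
```

```text
be (np.float64(0.0001), np.float64(0.1037))
c (np.float64(0.0016), np.float64(0.0711))
spare (np.float64(0.0001), np.float64(0.0271))
tall (np.float64(-0.0035), np.float64(-0.0148))
Y (np.float64(0.0007), np.float64(-0.0572))
X (np.float64(0.0018), np.float64(-0.0991))
```

```bash
python3 -c "
from workcell import bot
print(bot.finish_job())"
```

```text
the job is handed in; nothing more can be done
None
```

The job is handed in at about 25 s of the 69 s, with no verdict returned: the last pictures show the spare between the tall bottle and row_c, all five bottles upright and tight, and the bookend against the row and released, after I pressed it to a wrist reading of 14.6 N (a little above the 12 N asked, under the 18 N limit).

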